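Press the varnished mushroom caps home in order

TASK

Seat the loose caps of the three varnished stone mushrooms: with the fingertips, press lightly straight down on the middle of the amber cap until it sits fully home on its stem, then do the same to the chestnut-brown cap, and last to the black cap. Press gently, and do not lift, tip or shift the mushrooms about. Do not touch the plain unvarnished mushroom, and leave the tin and the brush where they are.

Things in the scene. Friction and masses are not known exactly. Their poses are not given: they have to be found in the camera images.
- amber: Loose 0.57 kg stone mushroom on the table: pale stem 44 mm tall (58 mm wide at the foot, 42 at the top) and a cap (golden amber), a flat-topped dome 66 mm wide, 26 thick, its middle 26 mm level. A cork washer 8 mm thick under the cap slides with it down a wooden dowel and starts 7 to 10 mm above the stem. Origin: centre of the foot, z up. Cap top when home: 78 mm up.
- amber_top (a point): Centre of the top of the amber mushroom's cap; moves with the cap.
- amber_cap (a joint): How far the amber cap's washer has slid down, m: 0 is 10 mm above the stem, 0.010 is fully home (a stop). Starts between 0 and 0.003. It takes about 4 N to slide (a little more when fast) and stays where it is left. The cork is springy: the cap sinks on it 1 mm for each 3 N, 6 mm at most, and springs back.
- chestnut: Loose 0.57 kg stone mushroom on the table: pale stem 56 mm tall (58 mm wide at the foot, 42 at the top) and a cap (dark red-brown (chestnut)), a flat-topped dome 66 mm wide, 26 thick, its middle 26 mm level. A cork washer 8 mm thick under the cap slides with it down a wooden dowel and starts 7 to 10 mm above the stem. Origin: centre of the foot, z up. Cap top when home: 90 mm up.
- chestnut_top (a point): Centre of the top of the chestnut mushroom's cap; moves with the cap.
- chestnut_cap (a joint): How far the chestnut cap's washer has slid down, m: 0 is 10 mm above the stem, 0.010 is fully home (a stop). Starts between 0 and 0.003. It takes about 4 N to slide (a little more when fast) and stays where it is left. The cork is springy: the cap sinks on it 1 mm for each 3 N, 6 mm at most, and springs back.
- black: Loose 0.57 kg stone mushroom on the table: pale stem 38 mm tall (58 mm wide at the foot, 42 at the top) and a cap (black), a flat-topped dome 66 mm wide, 26 thick, its middle 26 mm level. A cork washer 8 mm thick under the cap slides with it down a wooden dowel and starts 7 to 10 mm above the stem. Origin: centre of the foot, z up. Cap top when home: 72 mm up.
- black_top (a point): Centre of the top of the black mushroom's cap; moves with the cap.
- black_cap (a joint): How far the black cap's washer has slid down, m: 0 is 10 mm above the stem, 0.010 is fully home (a stop). Starts between 0 and 0.003. It takes about 4 N to slide (a little more when fast) and stays where it is left. The cork is springy: the cap sinks on it 1 mm for each 3 N, 6 mm at most, and springs back.
- plain: Loose 0.57 kg stone mushroom on the table: pale stem 50 mm tall (58 mm wide at the foot, 42 at the top) and a cap (unvarnished pale stone), a flat-topped dome 66 mm wide, 26 thick, its middle 26 mm level. A cork washer 8 mm thick under the cap slides with it down a wooden dowel and starts 7 to 10 mm above the stem. Origin: centre of the foot, z up. Cap top when home: 84 mm up. Not to be touched.
- plain_top (a point): Centre of the top of the plain mushroom's cap; moves with the cap. Not to be touched.
- plain_cap (a joint): How far the plain cap's washer has slid down, m: 0 is 10 mm above the stem, 0.010 is fully home (a stop). Starts between 0 and 0.003. It takes about 4 N to slide (a little more when fast) and stays where it is left. The cork is springy: the cap sinks on it 1 mm for each 3 N, 6 mm at most, and springs back.
- tin: Bystander: loose closed purple varnish tin, 86 mm diameter, 95 mm tall, 0.8 kg, beyond the mushrooms. Origin: centre of its underside.
- brush: Bystander: loose wooden paint brush about 200 mm long lying flat beyond the mushrooms. Origin at about its middle, x along the brush towards the bristles.

How it is judged:
On the way, in this order (a step that is already met when the one before it is completed fails the run):
1. the amber cap is pressed home on its stem (value of joint amber_cap above 0.008 m), for 0.1 s.
2. the chestnut cap is pressed home on its stem (value of joint chestnut_cap above 0.008 m), for 0.1 s.
3. the black cap is pressed home on its stem (value of joint black_cap above 0.008 m), for 0.1 s.
At the end, for the whole second after the job is handed in: All three varnished caps are home (at least 8 of their 10 mm down), the plain cap is still up (under 5 mm down), and all four mushrooms stand upright (within 0.1 rad) and at rest within 25 mm of where they started (value of joint each of amber_cap, chestnut_cap, black_cap above 0.008 m and value of joint plain_cap below 0.005 m and distance of each of amber, chestnut, black, plain from where it was at the start of the episode below 0.025 m and angle between each of amber, chestnut, black, plain's own z axis and vertical below 0.1 rad and linear speed of each of amber, chestnut, black, plain below 0.02 m/s); the robot touches nothing.
It fails at once if a cap is pressed down before the one that comes before it is home ((value of joint chestnut_cap above 0.005 m and value of joint amber_cap below 0.008 m) or (value of joint black_cap above 0.005 m and value of joint chestnut_cap below 0.008 m) or (value of joint black_cap above 0.005 m and value of joint amber_cap below 0.008 m)).
It fails at once if a cap is pressed or struck hard: over 25 N (contact force between any of amber, chestnut, black and the fingers above 25 N or contact force between any of amber, chestnut, black and the arm above 25 N).
It fails at once if a mushroom is lifted off the table (over 8 mm) or tipped (over 0.25 rad) (height (world z) of any of amber, chestnut, black, plain above 0.008 m or angle between any of amber, chestnut, black, plain's own z axis and vertical above 0.25 rad).
It fails at once if the plain mushroom is touched (contact force between plain and the fingers above 1 N or contact force between plain and the arm above 1 N).
It fails at once if the tin or the brush is moved more than 20 mm (distance of any of tin, brush from where it was at the start of the episode above 0.02 m).
It also fails if it takes over 51 s, if anything falls off the work surface, if the arm or the gripper's body presses on something with over 40 N, if the wrist force passes 120 N, or if a joint passes its speed limit or range.

ROBOT

A 7-joint arm with a two-finger parallel gripper is mounted at the origin on the work surface. World frame = base frame: x ahead of the robot, y to its left, z up, the work surface at z = 0. Lengths are in m, angles in rad, forces in N, time in s.
With the tool pointing down it reaches from about 0.4 to 0.875 m from the base axis. Payload 6.5 kg.
Tool frame: the origin (TCP) lies at the very end of the fingers, on their centre line; the grasp point (between the pads) lies 19 mm behind it (manip.grip_depth is the z of the grasp point in the tool frame, in m); z points along the fingers, y is the line along which they close (so a half turn about z gives the same grasp; the last joint's range is limited). The gripper opens to 88 mm and grips with 3 to 60 N. Pads are 18 mm wide; open, the fingers measure 123 mm over their backs; the gripper's body (75 mm by 187 mm) begins 45 mm behind the grasp point.
Start: joints at [1.257, 0.536, -0.004, 1.538, 0.003, 1.067, -0.071], TCP at [0.159, -0.63, 0.239] pointing down, gripper open.
Joint ranges: [-2.7, 2.7], [-0.37, 2.16], [-1.27, 1.26], [0.24, 2.4], [-1.31, 4.45], [0.19, 1.91], [-2.76, 2.76]. Speed limits (rad/s): [2.39, 2.39, 3.14, 3.14, 3.14, 3.14, 3.14].

INTERFACE

Orientations are given as a unit quaternion [w, x, y, z].
In Python, from bench import manip gives the robot as it stands.
- The arm moves only by the tool jog_arm, called as name(argument=value, ...) on one line, values as JSON. Schema: {"type":"object","properties":{"steps":{"type":"array","items":{"type":"object","properties":{"turn_vec":{"type":"array","items":{"type":"number"},"minItems":3,"maxItems":3},"trans":{"type":"array","items":{"type":"number"},"minItems":3,"maxItems":3},"finger_gap":{"type":"number"}},"additionalProperties":false,"required":["finger_gap"]},"minItems":1,"maxItems":5},"only":{"type":"string"},"quiet":{"type":"boolean"},"lines":{"type":"string"}},"required":["steps"],"additionalProperties":false}. steps is a list of rows, 1 to 5 of them, each an object with the fields turn_vec (a list: a rotation vector rx, ry, rz in parts of the range, where 1.0 means pi rad), trans (a list: dx, dy, dz in shares of 0.75 m (1.0 is 0.75 m)), finger_gap (the finger opening in m); a field left out counts as zero (the opening has to be given); each row is the pose to reach, as a shift and turn from the pose commanded when the call began, along the tool's axes at that moment; what a row does not reach only later rows make up. A row lasts 1/10 s, in which the tool goes at most 0.05 m and 0.15 rad, less where a joint would pass 70% of its speed; a pose out of reach is approached as far as the arm can. The fingers move at their own pace and stop on an object; the grip force is fixed at half the most. Time passes only in rows, so rows that do not move let the fingers close. The tool returns the time, the measured TCP pose, the force, the opening and the grip force at its end. only (a regular expression) keeps the lines of the reply that match it, lines (a string "A,B") keeps lines A to B, and quiet returns only ok. Input that does not fit is refused with a message, and nothing moves.
- manip.get_state(): the state, without advancing time (a new reading comes with each control period).
- manip.read_camera(name): name is "side" or "top" or "wrist"; returns the picture (480x640x3 uint8, blue, green, red); there is no depth.
- manip.camera_params(name): a dict with "fx", "fy", "cx", "cy" (pixels), "eye" and "rotation" of the camera in the world; the wrist camera has in their place "hand_eye" (4x4, takes a point from camera to tool coordinates, whose origin is the TCP and whose axes are the flange's). Camera axes: x right, y up, looking along -z (the intrinsics and any distortion apply to the point x, -y, -z); pixel columns grow to the right and rows downward; lengths in m; the calibration is good to about 2 mm. A picture is of the moment at which its call begins: read the wrist's pose just before it. camera_params takes no time and is no camera call.
- manip.finish_job(): hands the job in; it is judged then, once.
The state is a dict: "time_s": time; "joint_pos": joint angles; "joint_velocities": joint speeds; "joint_torque": joint torques, N m; "eef_pos": TCP position; "tool_rot": TCP orientation; "contact_force": force on the tool from outside, world axes, zero at the start; "torque": the same for the moment, N m; "grip_width": finger opening in m; "grip_force": force on a finger pad.
Only numpy, scipy, OpenCV 4.12 (cv2) and the standard library are available. Lean on these libraries where they do the work, as an engineer would, in place of code of your own. Each camera call takes 0.05 s, during which the arm holds its last target. There are 200 camera calls.

## Working session

There is one attempt and no reset: what is moved stays moved. The work goes in short steps, Python scripts to look and compute and a tool call to move; the robot and the scene stay as the last step left them, time stands still between calls to the robot, and variables do not carry over. Pictures are saved under pics/ and viewed, at most 10 in all, crops included, and the job is handed in when it is done.

```bash
ls; mkdir -p pics; python3 - <<'E'
from bench import manip
import cv2,json
s=manip.get_state();print(s)
for n in("top","side"):
    cv2.imwrite(f"pics/{n}0.png",manip.read_camera(n));print(n,manip.camera_params(n))
print(manip.camera_params("wrist"))
E
```

```text
bench.py
pics
{'time_s': 0.0, 'joint_pos': array([ 1.25681173,  0.53717996, -0.00445886,  1.53880992,  0.00261925,
        1.06728955, -0.07119392]), 'joint_velocities': array([ 0.00093447, -0.00028645,  0.00121536,  0.00085971, -0.00057557,
        0.0006712 ,  0.00014519]), 'joint_torque': array([-5.50413715e-04, -5.70986545e+01,  9.90657806e-01, -2.51603740e+01,
       -5.62035979e-02,  1.79063925e-02,  1.53916449e-04]), 'eef_pos': array([ 0.15926562, -0.62958317,  0.23785459]), 'tool_rot': array([-8.23522248e-04,  9.92328348e-01,  1.23627441e-01, -1.68072352e-04]), 'contact_force': array([-0.15113997, -0.06525064, -0.21243432]), 'torque': array([-0.01887324, -0.0076333 ,  0.01803947]), 'grip_force': 0.0, 'grip_width': 0.08842593074576081}
top {'fx': 463.94115858052584, 'fy': 463.94115858052584, 'cx': 318.90937027387224, 'cy': 239.91608893082747, 'eye': array([0.4729813 , 0.0150774 , 0.93728879]), 'rotation': array([-0.70211269, -0.05139499,  0.06299496,  0.70740933])}
side {'fx': 481.0554571070976, 'fy': 481.0554571070976, 'cx': 318.3922913670947, 'cy': 228.3430557454713, 'eye': array([ 0.24596975, -0.48586716,  0.71503807]), 'rotation': array([ 0.88071879,  0.35358202, -0.12748339, -0.28820506])}
{'fx': 371.3924237279808, 'fy': 371.3924237279808, 'cx': 318.57169075237846, 'cy': 236.2505828389585, 'hand_eye': array([[ 3.92366343e-04,  9.51010842e-01,  3.09157282e-01,
         8.07748023e-02],
       [ 9.99999609e-01, -6.17987572e-04,  6.31868316e-04,
        -1.45962199e-03],
       [ 7.91968977e-04,  3.09156913e-01, -9.51010713e-01,
        -1.44738863e-01],
       [ 0.00000000e+00,  0.00000000e+00,  0.00000000e+00,
         1.00000000e+00]])}
```

View pics/top0.png

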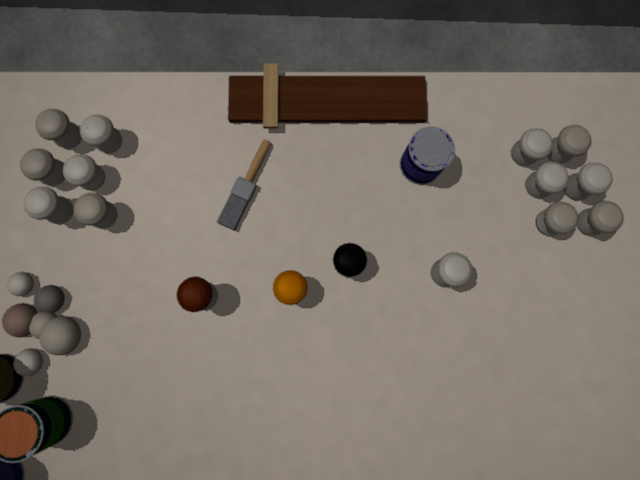

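View pics/side0.png

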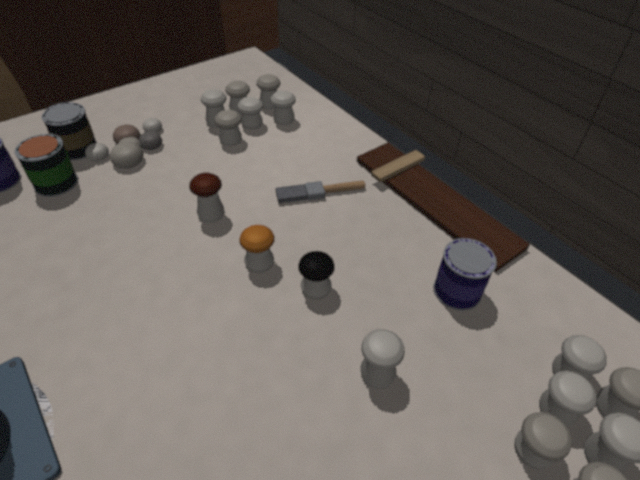

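```bash
cat > h.py <<'E'
import numpy as np,cv2
from bench import manip
from scipy.spatial.transform import Rotation as R
def q2m(q): return R.from_quat(np.r_[q[1:],q[0]]).as_matrix()
def ray(name,u,v):
    p=manip.camera_params(name)
    d=q2m(p["rotation"])@np.array([(u-p["cx"])/p["fx"],-(v-p["cy"])/p["fy"],-1])
    return p["eye"],d
def atz(name,u,v,z):
    e,d=ray(name,u,v); return e+d*(z-e[2])/d[2]
def tri(a,b):
    (e1,d1),(e2,d2)=a,b
    s=np.linalg.lstsq(np.c_[d1,-d2],e2-e1,rcond=None)[0]
    return (e1+d1*s[0]+e2+d2*s[1])/2, np.linalg.norm(e1+d1*s[0]-e2-d2*s[1])
def to_tool(target):
    s=manip.get_state(); return q2m(s["tool_rot"]).T@(np.array(target)-s["eef_pos"])
E
python3 - <<'E'
from h import *
t=cv2.imread("pics/top0.png");s=cv2.imread("pics/side0.png")
def blob(im,c,kind):
    x,y=c;w=26;cr=im[y-w:y+w,x-w:x+w].astype(int);b,g,r=cr[...,0],cr[...,1],cr[...,2]
    if kind=="amber": m=r-b>60
    elif kind=="chestnut": m=(r-b>25)&(g<50)
    else: m=cr.max(2)<28
    n,l,st,ce=cv2.connectedComponentsWithStats(m.astype(np.uint8))
    i=1+np.argmax(st[1:,4]);x0,y0,ww,hh=st[i,:4]
    return np.array([x0+(ww-1)/2+x-w,y0+(hh-1)/2+y-w]),(ww,hh)
for k,ct,cs,h in[("amber",(290,287),(257,238),.078),("chestnut",(195,294),(206,184),.09),("black",(350,260),(316,266),.072)]:
    a,wa=blob(t,ct,k);b,wb=blob(s,cs,k)
    print(k,a,wa,b,wb,atz("top",*a,h-.01),atz("side",*b,h-.005),tri(ray("top",*a),ray("side",*b)))
print(atz("top",455,270,.075),atz("top",430,150,.095))
E
```

```text
amber [289.5 287.5] (np.int32(34), np.int32(34)) [256. 237.] (np.int32(33), np.int32(25)) [0.5253569  0.05580433 0.068     ] [0.52367707 0.05424219 0.073     ] (array([0.5248672 , 0.05580945, 0.07097631]), np.float64(0.0006843841832070976))
chestnut [193. 294.] (np.int32(33), np.int32(35)) [205. 184.] (np.int32(29), np.int32(21)) [0.51416561 0.23164239 0.08      ] [0.51204399 0.22639796 0.085     ] (array([0.51406983, 0.2315801 , 0.0803822 ]), np.float64(0.0001690439827785734))
black [350. 260.] (np.int32(33), np.int32(33)) [316.  266.5] (np.int32(33), np.int32(28)) [ 0.57690273 -0.05871697  0.062     ] [ 0.57407001 -0.06155552  0.067     ] (array([ 0.5766567 , -0.05858004,  0.06232587]), np.float64(0.00046411233992943804))
[ 0.55516072 -0.25408588  0.075     ] [ 0.78302524 -0.21285788  0.095     ]
```

```bash
python3 -c "
from h import *
print(q2m(manip.get_state()['tool_rot']).round(4));print(to_tool([.525,.056,.16]))"
```

```text
[[ 9.694e-01  2.453e-01 -5.000e-04]
 [ 2.453e-01 -9.694e-01  1.500e-03]
 [-1.000e-04 -1.600e-03 -1.000e+00]]
[ 0.52274309 -0.57484053  0.07876061]
```

Units first: shifts go in shares of 0.75 m and turns go in shares of pi rad. So -0.185 m is -0.2467, 0.17 m is 0.2267.

jog_arm(steps=[{"trans": [0.0453, -0.0493, 0], "finger_gap": 0}, {"trans": [0.0907, -0.0987, 0], "finger_gap": 0}, {"trans": [0.136, -0.148, 0], "finger_gap": 0}, {"trans": [0.1813, -0.1973, 0], "finger_gap": 0}, {"trans": [0.2267, -0.2467, 0], "finger_gap": 0}])

```text
time_s: 0.6
eef_pos: [0.2787, -0.4081, 0.2385]
tool_rot: [-0.0, 0.992, 0.124, -0.0]
contact_force: [2.2, 0.3, 0.5]
grip_width: 0.0502
grip_force: 0.0
```

```bash
python3 -c "
from h import *
print(to_tool([.525,.056,.16]),manip.get_state()['joint_pos'])"
```

```text
[ 0.35255902 -0.38957881  0.0785468 ] [ 0.95626238  0.2750963  -0.08968721  1.93833504  0.03038671  0.92977479
 -0.47138061]
```

Converted, -0.185 m is -0.2467, 0.17 m is 0.2267.

jog_arm(steps=[{"trans": [0.0453, -0.0493, 0], "finger_gap": 0}, {"trans": [0.0907, -0.0987, 0], "finger_gap": 0}, {"trans": [0.136, -0.148, 0], "finger_gap": 0}, {"trans": [0.1813, -0.1973, 0], "finger_gap": 0}, {"trans": [0.2267, -0.2467, 0], "finger_gap": 0}])

```text
time_s: 1.1
eef_pos: [0.3975, -0.1883, 0.2387]
tool_rot: [0.0, 0.992, 0.123, -0.0]
contact_force: [0.9, -0.4, -0.7]
grip_width: 0.0104
grip_force: 0.0
```

jog_arm(steps=[{"trans": [0.0453, -0.0493, 0.0133], "finger_gap": 0}, {"trans": [0.0907, -0.0987, 0.0267], "finger_gap": 0}, {"trans": [0.136, -0.148, 0.0533], "finger_gap": 0}, {"trans": [0.1813, -0.1973, 0.08], "finger_gap": 0}, {"trans": [0.2267, -0.2467, 0.0933], "finger_gap": 0}])

```text
time_s: 1.6
eef_pos: [0.5108, 0.0221, 0.1699]
tool_rot: [0.0, 0.992, 0.123, -0.001]
contact_force: [-0.0, -1.2, 0.9]
grip_width: 0.0004
grip_force: 0.0
```

```bash
python3 -c "
from h import *
print(to_tool([.525,.056,.16]),manip.get_state()['joint_pos'])"
```

```text
[ 0.02206807 -0.02939201  0.00981405] [ 0.15552155  0.42220324 -0.35614011  1.94371957  0.1984214   0.81128399
 -1.6330595 ]
```

jog_arm(steps=[{"finger_gap": 0}, {"finger_gap": 0}])

```text
time_s: 1.8
eef_pos: [0.5107, 0.0219, 0.1707]
tool_rot: [-0.0, 0.992, 0.125, -0.001]
contact_force: [-0.4, -1.2, -0.1]
grip_width: 0.0003
grip_force: 0.0
```

```bash
python3 -c "
from h import *
print(to_tool([.525,.056,.12]))
cv2.imwrite('pics/w1.png',manip.read_camera('wrist'))
x=manip.camera_params('wrist');s=manip.get_state()
H=np.array(x['hand_eye'])
p=np.linalg.inv(H)@np.r_[q2m(s['tool_rot']).T@(np.array([.525,.056,.087])-s['eef_pos']),1]
print(x['cx']+x['fx']*p[0]/-p[2],x['cy']-x['fy']*p[1]/-p[2])"
```

```text
[ 0.02233884 -0.02945681  0.05067396]
272.09826933019315 211.60344491952745
```

View pics/w1.png

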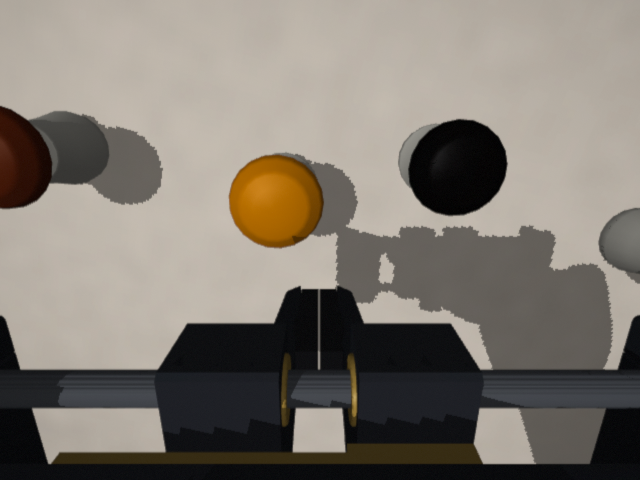

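The wrist view shows the amber cap as a disc centred near (276,201), chestnut at the left edge, black at (458,167) and plain at the right edge (630,243). I'll check those pixels against the stationary-camera positions.

```bash
cat >> h.py <<'E'
def wat(u,v,z):
    x=manip.camera_params('wrist');s=manip.get_state();H=x['hand_eye'];M=q2m(s['tool_rot'])
    d=M@H[:3,:3]@np.array([(u-x['cx'])/x['fx'],-(v-x['cy'])/x['fy'],-1]);e=s['eef_pos']+M@H[:3,3]
    return e+d*(z-e[2])/d[2]
E
python3 -c "
from h import *
for z in(.065,.075,.085):print(wat(276,201,z),wat(458,167,z-.006))
for z in(.065,.075,.085):print(atz('top',289.5,287.5,z),atz('side',256,237,z))"
```

```text
[0.52688865 0.05634332 0.065     ] [ 0.57931852 -0.05912862  0.059     ]
[0.5293555  0.05575643 0.075     ] [ 0.57968455 -0.05520196  0.069     ]
[0.53182235 0.05516953 0.085     ] [ 0.58005058 -0.0512753   0.079     ]
[0.52553766 0.05594488 0.065     ] [0.5271374  0.06097213 0.065     ]
[0.52493515 0.05547637 0.075     ] [0.52281199 0.05255971 0.075     ]
[0.52433264 0.05500786 0.085     ] [0.51848659 0.04414729 0.085     ]
```

Converted, 0.068 m is 0.0907, 0.06 m is 0.08.

jog_arm(steps=[{"trans": [0.016, -0.02, 0.04], "finger_gap": 0}, {"trans": [0.0313, -0.0393, 0.08], "finger_gap": 0}, {"trans": [0.0313, -0.0393, 0.0907], "finger_gap": 0}, {"trans": [0.0313, -0.0393, 0.0907], "finger_gap": 0}, {"trans": [0.0313, -0.0393, 0.0907], "finger_gap": 0}])

```text
time_s: 2.35
eef_pos: [0.5268, 0.0533, 0.1043]
tool_rot: [0.001, 0.992, 0.122, 0.0]
contact_force: [-0.2, -0.5, 0.2]
grip_width: 0.0005
grip_force: 0.0
```

```bash
python3 -c "
from h import *
print(to_tool([.526,.056,.087]))"
```

```text
[-0.00013579 -0.00285836  0.01725541]
```

Converted, 0.016 m is 0.0213, 0.014 m is 0.0187.

jog_arm(steps=[{"trans": [0, -0.0037, 0.0067], "finger_gap": 0}, {"trans": [0, -0.0037, 0.0133], "finger_gap": 0}, {"trans": [0, -0.0037, 0.016], "finger_gap": 0}, {"trans": [0, -0.0037, 0.0187], "finger_gap": 0}, {"trans": [0, -0.0037, 0.0213], "finger_gap": 0}])

```text
time_s: 2.85
eef_pos: [0.526, 0.0578, 0.0873]
tool_rot: [0.0, 0.992, 0.124, 0.0]
contact_force: [0.5, 0.1, 0.1]
grip_width: -0.0
grip_force: 0.0
```

jog_arm(steps=[{"trans": [0, 0, 0.002], "finger_gap": 0}, {"trans": [0, 0, 0.004], "finger_gap": 0}, {"trans": [0, 0, 0.006], "finger_gap": 0}, {"trans": [0, 0, 0.006], "finger_gap": 0}])

```text
time_s: 3.25
eef_pos: [0.526, 0.0579, 0.0828]
tool_rot: [0.0, 0.992, 0.124, 0.0]
contact_force: [-1.4, -0.4, 2.7]
grip_width: 0.0003
grip_force: 1.2
```

Converted, 0.004 m is 0.0053, 0.003 m is 0.004.

jog_arm(steps=[{"trans": [0, 0, 0.0013], "finger_gap": 0}, {"trans": [0, 0, 0.0027], "finger_gap": 0}, {"trans": [0, 0, 0.004], "finger_gap": 0}, {"trans": [0, 0, 0.0053], "finger_gap": 0}, {"trans": [0, 0, 0.0053], "finger_gap": 0}])

```text
time_s: 3.75
eef_pos: [0.526, 0.0579, 0.0787]
tool_rot: [-0.0, 0.992, 0.124, -0.0]
contact_force: [-1.4, -1.0, 2.8]
grip_width: 0.0001
grip_force: 1.3
```

jog_arm(steps=[{"trans": [0, 0, 0.0013], "finger_gap": 0}, {"trans": [0, 0, 0.0027], "finger_gap": 0}, {"trans": [0, 0, 0.0027], "finger_gap": 0}])

```text
time_s: 4.05
eef_pos: [0.526, 0.0579, 0.0768]
tool_rot: [0.0, 0.992, 0.124, 0.0]
contact_force: [-1.4, -0.3, 3.9]
grip_width: 0.0003
grip_force: 2.0
```

Converted, 0.001 m is 0.0013.

jog_arm(steps=[{"trans": [0, 0, 0.0013], "finger_gap": 0}, {"trans": [0, 0, 0.0013], "finger_gap": 0}, {"trans": [0, 0, 0.0013], "finger_gap": 0}])

```text
time_s: 4.35
eef_pos: [0.526, 0.0579, 0.076]
tool_rot: [0.0, 0.992, 0.124, 0.0]
contact_force: [-0.4, 0.6, 6.2]
grip_width: 0.0006
grip_force: 3.1
```

jog_arm(steps=[{"trans": [0, 0, 0.0009], "finger_gap": 0}, {"trans": [0, 0, 0.002], "finger_gap": 0}, {"trans": [0, 0, 0.002], "finger_gap": 0}])

```text
time_s: 4.65
eef_pos: [0.5261, 0.0579, 0.0748]
tool_rot: [0.0, 0.992, 0.124, 0.0]
contact_force: [-2.3, -0.2, 9.4]
grip_width: 0.0003
grip_force: 4.9
```

Force rises 3 N/mm, so amber is on its stop. Up, then to chestnut.

Converted, -0.1 m is -0.1333, -0.06 m is -0.08.

jog_arm(steps=[{"trans": [0, 0, -0.0267], "finger_gap": 0}, {"trans": [0, 0, -0.08], "finger_gap": 0}, {"trans": [0, 0, -0.1333], "finger_gap": 0}, {"trans": [0, 0, -0.1333], "finger_gap": 0}])

```text
time_s: 5.05
eef_pos: [0.5293, 0.0586, 0.1789]
tool_rot: [-0.0, 0.992, 0.124, 0.004]
contact_force: [0.3, 0.6, -0.3]
grip_width: 0.0003
grip_force: 0.0
```

```bash
python3 -c "
from h import *
print(to_tool([.514,.230,.175]), to_tool([.48,.20,.175]))"
```

```text
[ 0.02718083 -0.16994163  0.00395238] [-0.01313429 -0.14919122  0.00361896]
```

jog_arm(steps=[{"trans": [0, -0.06, 0], "finger_gap": 0}, {"trans": [-0.008, -0.12, 0], "finger_gap": 0}, {"trans": [-0.0133, -0.1733, 0], "finger_gap": 0}, {"trans": [-0.0173, -0.1987, 0], "finger_gap": 0}, {"trans": [-0.0173, -0.1987, 0], "finger_gap": 0}])

```text
time_s: 5.55
eef_pos: [0.4749, 0.2024, 0.1736]
tool_rot: [-0.001, 0.992, 0.127, -0.001]
contact_force: [0.8, 0.2, 0.2]
grip_width: 0.0006
grip_force: 0.0
```

```bash
python3 -c "
from h import *
print(to_tool([.514,.230,.115]))
im=manip.read_camera('wrist');cv2.imwrite('pics/w2.png',im)
b,g,r=[im[...,i].astype(int) for i in range(3)]
for k,m,z in(('ch',(r-b>25)&(g<60)&(r>g*2),.085),('am',(r-b>60)&(g>70),.065)):
    m[280:]=0
    n,l,st,ce=cv2.connectedComponentsWithStats(m.astype(np.uint8));i=1+np.argmax(st[1:,4]);x,y,w,h=st[i,:4]
    print(k,st[i],wat(x+w/2,y+h/2,z),wat(x+w/2,y+h/2,z-.01))"
```

```text
[ 0.04482479 -0.01680984  0.05861385]
ch [ 243  122   98   99 7426] [0.51736862 0.22935612 0.085     ] [0.51579685 0.22969695 0.075     ]
am [ 494  172   89   78 5138] [0.53033522 0.05633336 0.065     ] [0.52939966 0.04981441 0.055     ]
```

View pics/w2.png

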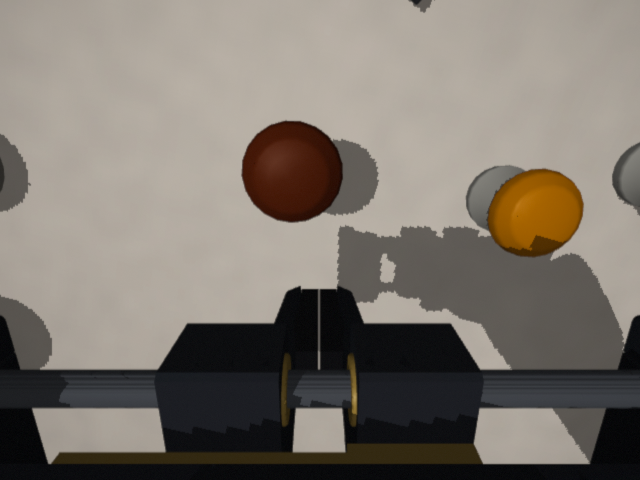

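The wrist view puts the chestnut cap at (292,171), which maps to about (0.516, 0.230) and matches the overhead view. Amber at (536,212) stands upright.

Converted, 0.06 m is 0.08, 0.046 m is 0.0613.

jog_arm(steps=[{"trans": [0.0307, -0.012, 0.02], "finger_gap": 0}, {"trans": [0.0613, -0.0227, 0.0533], "finger_gap": 0}, {"trans": [0.0613, -0.0227, 0.08], "finger_gap": 0}, {"trans": [0.0613, -0.0227, 0.08], "finger_gap": 0}, {"trans": [0.0613, -0.0227, 0.08], "finger_gap": 0}])

```text
time_s: 6.1
eef_pos: [0.5173, 0.2252, 0.114]
tool_rot: [0.001, 0.992, 0.123, -0.001]
contact_force: [0.2, 0.5, 0.6]
grip_width: 0.0003
grip_force: 0.0
```

```bash
python3 -c "
from h import *
print(to_tool([.515,.230,.095]))"
```

```text
[-0.0010257  -0.00524128  0.01899133]
```

jog_arm(steps=[{"trans": [-0.0013, -0.0053, 0.0067], "finger_gap": 0}, {"trans": [-0.0013, -0.0053, 0.0133], "finger_gap": 0}, {"trans": [-0.0013, -0.0053, 0.016], "finger_gap": 0}, {"trans": [-0.0013, -0.0053, 0.0187], "finger_gap": 0}, {"trans": [-0.0013, -0.0053, 0.0187], "finger_gap": 0}])

```text
time_s: 6.6
eef_pos: [0.5152, 0.2304, 0.1002]
tool_rot: [0.0, 0.992, 0.124, -0.0]
contact_force: [0.1, 0.2, 0.5]
grip_width: 0.0003
grip_force: 0.0
```

jog_arm(steps=[{"trans": [0, 0, 0.002], "finger_gap": 0}, {"trans": [0, 0, 0.004], "finger_gap": 0}, {"trans": [0, 0, 0.006], "finger_gap": 0}, {"trans": [0, 0, 0.006], "finger_gap": 0}])

```text
time_s: 7.0
eef_pos: [0.5155, 0.2306, 0.0959]
tool_rot: [-0.0, 0.992, 0.124, 0.0]
contact_force: [0.1, -0.2, 2.4]
grip_width: 0.0004
grip_force: 1.3
```

Converted, 0.006 m is 0.008, 0.0045 m is 0.006.

jog_arm(steps=[{"trans": [0, 0, 0.002], "finger_gap": 0}, {"trans": [0, 0, 0.004], "finger_gap": 0}, {"trans": [0, 0, 0.006], "finger_gap": 0}, {"trans": [0, 0, 0.008], "finger_gap": 0}, {"trans": [0, 0, 0.008], "finger_gap": 0}])

```text
time_s: 7.5
eef_pos: [0.5155, 0.2306, 0.0897]
tool_rot: [-0.0, 0.992, 0.124, 0.0]
contact_force: [1.1, 0.0, 2.8]
grip_width: 0.0006
grip_force: 1.2
```

jog_arm(steps=[{"trans": [0, 0, 0.0013], "finger_gap": 0}, {"trans": [0, 0, 0.0027], "finger_gap": 0}, {"trans": [0, 0, 0.0027], "finger_gap": 0}])

```text
time_s: 7.8
eef_pos: [0.5155, 0.2306, 0.0881]
tool_rot: [-0.0, 0.992, 0.124, 0.0]
contact_force: [0.1, -0.9, 5.8]
grip_width: 0.0003
grip_force: 3.1
```

Converted, 0.0015 m is 0.002, 0.0007 m is 0.0009.

jog_arm(steps=[{"trans": [0, 0, 0.0009], "finger_gap": 0}, {"trans": [0, 0, 0.002], "finger_gap": 0}, {"trans": [0, 0, 0.002], "finger_gap": 0}])

```text
time_s: 8.1
eef_pos: [0.5155, 0.2306, 0.0869]
tool_rot: [0.0, 0.992, 0.124, 0.0]
contact_force: [-1.1, -0.7, 9.8]
grip_width: 0.0008
grip_force: 4.8
```

jog_arm(steps=[{"trans": [0, 0, -0.0267], "finger_gap": 0}, {"trans": [0, 0, -0.0667], "finger_gap": 0}, {"trans": [0, 0, -0.12], "finger_gap": 0}, {"trans": [0, 0, -0.12], "finger_gap": 0}])

```text
time_s: 8.5
eef_pos: [0.5176, 0.2321, 0.1807]
tool_rot: [-0.001, 0.992, 0.124, 0.003]
contact_force: [0.5, 0.5, -0.4]
grip_width: 0.0004
grip_force: 0.0
```

```bash
python3 -c "
from h import *
print(to_tool([.55,-.07,.175]))"
```

```text
[-0.04271535  0.30084241  0.0048584 ]
```

Chestnut is home too (9.8 N at 3 mm of compression). On to black.

Converted, 0.24 m is 0.32, 0.192 m is 0.256.

jog_arm(steps=[{"trans": [-0.0093, 0.064, 0], "finger_gap": 0}, {"trans": [-0.0187, 0.128, 0], "finger_gap": 0}, {"trans": [-0.028, 0.192, 0], "finger_gap": 0}, {"trans": [-0.0373, 0.256, 0], "finger_gap": 0}, {"trans": [-0.0467, 0.32, 0], "finger_gap": 0}])

```text
time_s: 9.0
eef_pos: [0.5393, -0.0126, 0.1754]
tool_rot: [-0.0, 0.992, 0.124, -0.001]
contact_force: [-0.0, -0.3, -0.1]
grip_width: 0.0003
grip_force: 0.0
```

jog_arm(steps=[{"trans": [-0.004, 0.04, 0], "finger_gap": 0}, {"trans": [-0.0093, 0.08, 0], "finger_gap": 0}, {"trans": [-0.0093, 0.08, 0], "finger_gap": 0}])

```text
time_s: 9.3
eef_pos: [0.5473, -0.0762, 0.175]
tool_rot: [0.001, 0.993, 0.12, -0.001]
contact_force: [0.2, -0.7, 0.7]
grip_width: 0.0006
grip_force: 0.0
```

```bash
python3 -c "
from h import *
print(to_tool([.577,-.059,.095]))
im=manip.read_camera('wrist');cv2.imwrite('pics/w3.png',im)"
```

```text
[ 0.03315679 -0.00976159  0.07993283]
```

View pics/w3.png

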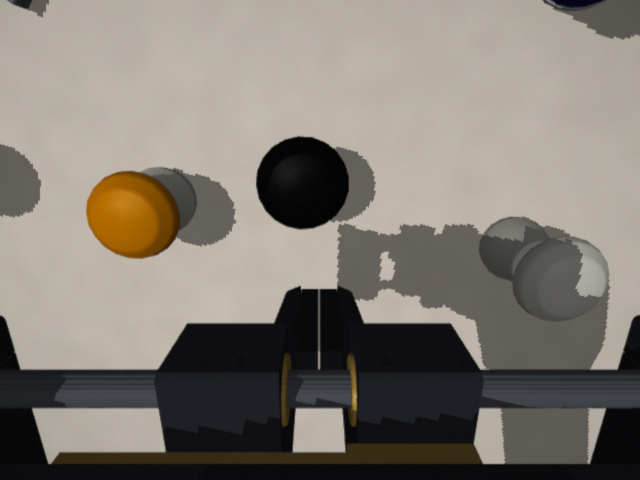

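Black cap at (303,183), amber upright at (133,214), plain well clear at (560,279).

Converted, 0.08 m is 0.1067, 0.075 m is 0.1.

```bash
python3 -c "
from h import *
print(wat(303,183,.067))"
```

```text
[ 0.57989558 -0.05221822  0.067     ]
```

jog_arm(steps=[{"trans": [0.0227, -0.0053, 0.0267], "finger_gap": 0}, {"trans": [0.044, -0.0107, 0.06], "finger_gap": 0}, {"trans": [0.044, -0.0107, 0.1], "finger_gap": 0}, {"trans": [0.044, -0.0107, 0.1067], "finger_gap": 0}, {"trans": [0.044, -0.0107, 0.1067], "finger_gap": 0}])

```text
time_s: 9.85
eef_pos: [0.5769, -0.0535, 0.0954]
tool_rot: [-0.001, 0.992, 0.124, -0.001]
contact_force: [-0.1, 0.4, 0.2]
grip_width: 0.0001
grip_force: 0.0
```

jog_arm(steps=[{"finger_gap": 0}])

```text
time_s: 9.95
eef_pos: [0.5785, -0.0543, 0.0973]
tool_rot: [0.0, 0.992, 0.124, 0.0]
contact_force: [-0.2, -0.6, -0.8]
grip_width: 0.0011
grip_force: 0.0
```

```bash
python3 -c "
from h import *
print(to_tool([.577,-.059,.082]))"
```

```text
[-0.00266508  0.00414669  0.01533775]
```

Converted, 0.014 m is 0.0187, 0.0035 m is 0.0047.

jog_arm(steps=[{"trans": [-0.0013, 0.0047, 0.0067], "finger_gap": 0}, {"trans": [-0.0013, 0.0047, 0.0133], "finger_gap": 0}, {"trans": [-0.0013, 0.0047, 0.0167], "finger_gap": 0}, {"trans": [-0.0013, 0.0047, 0.0187], "finger_gap": 0}, {"trans": [-0.0013, 0.0047, 0.0187], "finger_gap": 0}])

```text
time_s: 10.45
eef_pos: [0.5779, -0.0583, 0.0822]
tool_rot: [-0.0, 0.992, 0.124, -0.0]
contact_force: [0.1, 0.2, -0.4]
grip_width: 0.0003
grip_force: 0.0
```

jog_arm(steps=[{"trans": [0, 0, 0.002], "finger_gap": 0}, {"trans": [0, 0, 0.004], "finger_gap": 0}, {"trans": [0, 0, 0.006], "finger_gap": 0}, {"trans": [0, 0, 0.008], "finger_gap": 0}, {"trans": [0, 0, 0.008], "finger_gap": 0}])

```text
time_s: 10.95
eef_pos: [0.5783, -0.0583, 0.0763]
tool_rot: [0.0, 0.992, 0.124, 0.0]
contact_force: [0.5, -0.2, 2.5]
grip_width: 0.0004
grip_force: 1.3
```

Converted, 0.006 m is 0.008, 0.0045 m is 0.006.

jog_arm(steps=[{"trans": [0, 0, 0.002], "finger_gap": 0}, {"trans": [0, 0, 0.004], "finger_gap": 0}, {"trans": [0, 0, 0.006], "finger_gap": 0}, {"trans": [0, 0, 0.008], "finger_gap": 0}, {"trans": [0, 0, 0.008], "finger_gap": 0}])

```text
time_s: 11.45
eef_pos: [0.5783, -0.0584, 0.0704]
tool_rot: [0.0, 0.992, 0.124, 0.0]
contact_force: [-1.1, 0.4, 5.5]
grip_width: 0.0001
grip_force: 2.7
```

jog_arm(steps=[{"trans": [0, 0, 0.0009], "finger_gap": 0}, {"trans": [0, 0, 0.002], "finger_gap": 0}, {"trans": [0, 0, 0.002], "finger_gap": 0}])

```text
time_s: 11.75
eef_pos: [0.5783, -0.0583, 0.0693]
tool_rot: [0.0, 0.992, 0.124, 0.0]
contact_force: [-2.1, 0.6, 8.4]
grip_width: 0.0006
grip_force: 4.2
```

Converted, -0.15 m is -0.2, -0.12 m is -0.16.

jog_arm(steps=[{"trans": [0, 0, -0.0267], "finger_gap": 0}, {"trans": [0, 0, -0.0667], "finger_gap": 0}, {"trans": [0, 0, -0.12], "finger_gap": 0}, {"trans": [-0.0533, 0, -0.16], "finger_gap": 0}, {"trans": [-0.1067, 0, -0.2], "finger_gap": 0}])

```text
time_s: 12.25
eef_pos: [0.4997, -0.0779, 0.2195]
tool_rot: [-0.0, 0.992, 0.124, -0.0]
contact_force: [0.1, -0.5, 0.1]
grip_width: 0.0004
grip_force: 0.0
```

jog_arm(steps=[{"trans": [-0.0533, 0, 0], "finger_gap": 0}, {"trans": [-0.1067, 0, 0], "finger_gap": 0}, {"trans": [-0.1067, 0, 0], "finger_gap": 0}])

```text
time_s: 12.55
eef_pos: [0.4173, -0.0994, 0.2179]
tool_rot: [0.0, 0.993, 0.122, -0.003]
contact_force: [0.1, 0.5, 0.6]
grip_width: 0.0002
grip_force: 0.0
```

```bash
python3 -c "
from h import *
cv2.imwrite('pics/s2.png',manip.read_camera('side'))"
```

```text
(no output)
```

View pics/s2.png

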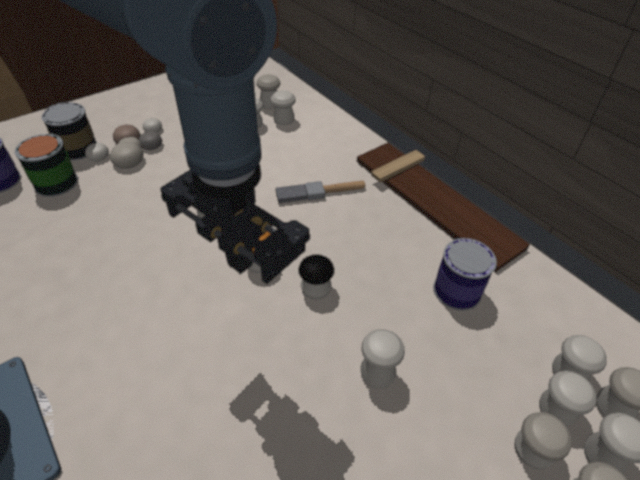

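The black cap at (316,269) has sunk, and plain, the tin and the brush haven't moved. The arm hides amber and chestnut here, but the forces showed both were home.

```bash
python3 -c "
from bench import manip
print(manip.finish_job())"
```

```text
the job is handed in; nothing more can be done
None
```

I pressed the amber, chestnut and black caps home in that order, with forces of at most about 10 N in the readings, and handed the job in at about 12.6 s with the gripper clear; the hand-in gave no verdict.

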